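# Lay out stripped validator parts for reassembly

## Task

The card reader head, the fuse and the two brass pulleys of a stripped ticket validator stand on the oak board in the order they came off; move all four into the blue tray in reverse order, ready for reassembly. The part nearest the steel post on the board goes into the compartment farthest from the steel post on the tray, and so on down the row, one part to a compartment. Stand each part upright, the same way up as now, in the middle of its compartment.

Things in the scene. Friction and masses are not known exactly. Their poses are not given: they have to be found in the camera images.
- strip_board: fixed oak board 80 (x) by 340 (y) by 10 mm, crosswise before the robot, the nearer or the farther rack. Origin: centre of its underside on the bench; z up, y along the row to the robot's left. Four grey rubber pads at y = -111, -37, 37, 111 mm on the centreline, tops 14 mm above the bench; at the +y (left) end, y = 160 mm, a steel post 14 mm thick, top 40 mm above the bench
- tray: fixed blue plastic tray 80 (x) by 340 (y) mm, crosswise, the other rack. Origin: centre of its underside on the bench; z up, y along the row to the robot's left. Floor 6 mm high; dividers 6 mm thick, tops 11 mm high, at y = -148, -74, 0, 74, 148 mm; compartments centred at y = -111, -37, 37, 111 mm; long sides open. Steel post 14 mm thick, top 36 mm high, at y = 160 mm (left end). Starts empty
- reader: black plastic card reader head, an upright block 28 mm (its x) by 46 mm (its y) by 34 mm high, with a steel strip on top, about 90 g; origin at the centre of its underside, z up. Its x lies within 0.35 rad of the board's x
- fuse: white ceramic cartridge fuse with steel end caps, standing on end, round, 27 mm in diameter over the caps and 50 mm high, about 70 g; origin at the centre of its underside, z up along its axis
- big_pulley: large brass belt pulley lying flat, flanges 52 mm in diameter, 28 mm high, with a hub 20 mm in diameter on top that reaches 36 mm, about 250 g; origin at the centre of its underside, z up along its axis
- small_pulley: small brass belt pulley standing on its flange, flanges 30 mm in diameter, 28 mm high, with a hub 14 mm in diameter on top that reaches 36 mm, about 90 g; origin at the centre of its underside, z up along its axis
- pad_reader: square grey rubber pad 60 x 60 x 4 mm, fixed on the oak strip-down board, the one on which the card reader head stands at the start; origin at the centre of its underside (10 mm above the bench), z up, axes parallel to the board's. Its place along the board tells the card reader head's place in the row
- pad_fuse: square grey rubber pad 60 x 60 x 4 mm, fixed on the oak strip-down board, the one on which the fuse stands at the start; origin at the centre of its underside (10 mm above the bench), z up, axes parallel to the board's. Its place along the board tells the fuse's place in the row
- pad_big_pulley: square grey rubber pad 60 x 60 x 4 mm, fixed on the oak strip-down board, the one on which the large pulley stands at the start; origin at the centre of its underside (10 mm above the bench), z up, axes parallel to the board's. Its place along the board tells the large pulley's place in the row
- pad_small_pulley: square grey rubber pad 60 x 60 x 4 mm, fixed on the oak strip-down board, the one on which the small pulley stands at the start; origin at the centre of its underside (10 mm above the bench), z up, axes parallel to the board's. Its place along the board tells the small pulley's place in the row
Things that resemble listed ones, but are neither listed nor needed, are in the scene too. What is shaped like the small_pulley but turquoise is not meant. Leave any red look-alike of the big_pulley alone.

How it is judged (in metres and radians):
At the end, for the whole second after the job is handed in: Each part stands upright (within 7 degrees), at rest on the tray floor, centre within 15 mm along and across of the middle of its compartment, in reverse order: the part that started at y along the board is in the compartment at -y of the tray (x of reader in the frame of tray between -0.015 and 0.015 m and z of reader in the frame of tray between 0.002 and 0.01 m and angle between each of reader, fuse, big_pulley, small_pulley's own z axis and vertical below 0.12 rad and linear speed of each of reader, fuse, big_pulley, small_pulley below 0.02 m/s and angular speed of each of reader, fuse, big_pulley, small_pulley below 0.2 rad/s and ((y of pad_reader in the frame of strip_board between -0.121 and -0.101 m and y of reader in the frame of tray between 0.096 and 0.126 m) or (y of pad_reader in the frame of strip_board between -0.047 and -0.027 m and y of reader in the frame of tray between 0.022 and 0.052 m) or (y of pad_reader in the frame of strip_board between 0.027 and 0.047 m and y of reader in the frame of tray between -0.052 and -0.022 m) or (y of pad_reader in the frame of strip_board between 0.101 and 0.121 m and y of reader in the frame of tray between -0.126 and -0.096 m)) and x of fuse in the frame of tray between -0.015 and 0.015 m and z of fuse in the frame of tray between 0.002 and 0.01 m and ((y of pad_fuse in the frame of strip_board between -0.121 and -0.101 m and y of fuse in the frame of tray between 0.096 and 0.126 m) or (y of pad_fuse in the frame of strip_board between -0.047 and -0.027 m and y of fuse in the frame of tray between 0.022 and 0.052 m) or (y of pad_fuse in the frame of strip_board between 0.027 and 0.047 m and y of fuse in the frame of tray between -0.052 and -0.022 m) or (y of pad_fuse in the frame of strip_board between 0.101 and 0.121 m and y of fuse in the frame of tray between -0.126 and -0.096 m)) and x of big_pulley in the frame of tray between -0.015 and 0.015 m and z of big_pulley in the frame of tray between 0.002 and 0.01 m and ((y of pad_big_pulley in the frame of strip_board between -0.121 and -0.101 m and y of big_pulley in the frame of tray between 0.096 and 0.126 m) or (y of pad_big_pulley in the frame of strip_board between -0.047 and -0.027 m and y of big_pulley in the frame of tray between 0.022 and 0.052 m) or (y of pad_big_pulley in the frame of strip_board between 0.027 and 0.047 m and y of big_pulley in the frame of tray between -0.052 and -0.022 m) or (y of pad_big_pulley in the frame of strip_board between 0.101 and 0.121 m and y of big_pulley in the frame of tray between -0.126 and -0.096 m)) and x of small_pulley in the frame of tray between -0.015 and 0.015 m and z of small_pulley in the frame of tray between 0.002 and 0.01 m and ((y of pad_small_pulley in the frame of strip_board between -0.121 and -0.101 m and y of small_pulley in the frame of tray between 0.096 and 0.126 m) or (y of pad_small_pulley in the frame of strip_board between -0.047 and -0.027 m and y of small_pulley in the frame of tray between 0.022 and 0.052 m) or (y of pad_small_pulley in the frame of strip_board between 0.027 and 0.047 m and y of small_pulley in the frame of tray between -0.052 and -0.022 m) or (y of pad_small_pulley in the frame of strip_board between 0.101 and 0.121 m and y of small_pulley in the frame of tray between -0.126 and -0.096 m))); the robot touches nothing.
It also fails if it takes over 88 s, if anything falls off the work surface, if the arm or the gripper's body presses on something with over 40 N, if the wrist force passes 120 N, or if a joint passes its speed limit or range.

## Robot

A 6-joint arm with a two-finger parallel gripper is mounted at the origin on the work surface. World frame = base frame: x ahead of the robot, y to its left, z up, the work surface at z = 0. Lengths are in mm, angles in rad, forces in N, time in s.
With the tool pointing down it reaches from about 325 to 925 mm from the base axis. Payload 3.1 kg.
Tool frame: the origin (TCP) lies at the very end of the fingers, on their centre line; the grasp point (between the pads) lies 19 mm behind it (env.pinch_z is the distance from the TCP to the grasp point, in mm); z points along the fingers, y is the line along which they close (so a half turn about z gives the same grasp; the last joint's range is limited). The gripper opens to 85 mm and grips with 20 to 120 N. Pads are 22 mm wide; open, the fingers measure 114 mm over their backs; the gripper's body (76 mm by 85 mm) begins 54 mm behind the grasp point. The pads swing forward as they close: fully open they stand 13 mm farther back than shut.
Start: joints at [1.043, 0.217, 1.613, -0, 1.311, -0.112], TCP at [252.435, 571.766, 231.3] pointing down, gripper open.
Joint ranges: [-2.75, 2.75], [-0.78, 2.1], [0.31, 2.55], [-1.13, 4.27], [0.13, 2.63], [-2.58, 2.58]. Speed limits (rad/s): [2.79, 2.79, 3.14, 3.14, 3.14, 3.14].

## Interface

Orientations are given as a unit quaternion [w, x, y, z].
In Python, from rig import sensors, cams, job, env gives the robot as it stands.
- The arm moves only by the tool carry_out, never from a script. Its argument "targets" is a list of rows, each a list of 5 numbers: the finger opening in m, from 0 to 0.0854, then the shift along the tool's x, y, z in m, then the turn about the tool's z in degrees. In form: [[jaw, dx, dy, dz, twist], ...]. A call has 1 to 20 rows; each row shifts and turns the commanded pose from where the row before left it, along the tool's axes as they then stand; what a row does not reach is not made up. A row lasts 1/8 s, in which the tool goes at most 62.5 mm and 10.7 degrees, less where a joint would pass 70% of its speed; a pose out of reach is approached as far as the arm can. A call with a gripper value outside its range is refused whole. The fingers move at their own pace and stop on an object; "newtons" is the grip in N (left out, the last holds). Time passes only in rows, so rows that do not move let the fingers close. It gives the time, the measured TCP pose, the force, the opening and the grip force at its end, in the units of the state.
- sensors.get_state(): the state, without advancing time (a new reading comes with each control period).
- cams.camera(name): name is "side" or "top" or "wrist"; returns the picture (384x512x3 uint8, red, green, blue); there is no depth.
- cams.calibration(name): a dict with "camera_matrix" (3x3 intrinsics, pixels), "k1" (the pictures are not rectified: a ray, as slopes to the right and down, at radius r is drawn at 1 + k1 r^2 times it, then the intrinsics apply), "pose" (4x4, takes a point from camera to world coordinates). Camera axes: x right, y up, looking along -z (the intrinsics and any distortion apply to the point x, -y, -z); pixel columns grow to the right and rows downward; lengths in mm; the calibration is good to about 2 mm. A picture is of the moment at which its call begins: read the wrist's pose just before it. calibration takes no time and is no camera call; for the wrist camera it gives the pose at the moment of the call.
- job.sign_off(): hands the job in; it is judged then, once.
The state is a dict: "time_s": time; "qpos": joint angles; "joint_velocities": joint speeds; "joint_efforts": joint torques, N m; "eef_pos": TCP position; "tool_rot": TCP orientation; "contact_force": force on the tool from outside, world axes, zero at the start; "moment": the same for the moment, N m; "grip_width": opening from 0.0 (shut) to 1.0 (fully open); "finger_force": force on a finger pad.
Only numpy, scipy, OpenCV 4.12 (cv2) and the standard library are available. Lean on these libraries where they do the work, as an engineer would, in place of code of your own. Each camera call takes 0.05 s, during which the arm holds its last target. There are 200 camera calls.

## Working session

There is one attempt and no reset: what is moved stays moved. The work goes in short steps, Python scripts to look and compute and a tool call to move; the robot and the scene stay as the last step left them, time stands still between calls to the robot, and variables do not carry over. Pictures are saved under pics/ and viewed, at most 14 in all, crops included, and the job is handed in when it is done.

Besides the shell and the picture viewer there is one more tool, called after "Request:" as a command line: name --pt "numbers of a row" for each row, then --argument value for the rest. carry_out: Moves the arm, as the interface text tells. Its arguments: {"type":"object","properties":{"targets":{"type":"array"},"newtons":{"type":"number"}},"required":["targets"]}

```bash
mkdir -p pics; ls
cat > h.py <<'E'
import numpy as np, cv2
from rig import sensors, cams, job, env
def ray2z(cal, uv, z):
    K=np.array(cal["camera_matrix"],float); k1=cal["k1"]; T=np.array(cal["pose"],float)
    out=[]
    for u,v in np.atleast_2d(uv):
        d=np.array([(u-K[0,2])/K[0,0],(v-K[1,2])/K[1,1]]); s=d.copy()
        for _ in range(30): s=d/(1+k1*(s@s))
        r=T[:3,:3]@np.array([s[0],-s[1],-1]); o=T[:3,3]
        out.append((o+r*(z-o[2])/r[2])[:2])
    return np.round(np.array(out),1)
def proj(cal,P):
    K=np.array(cal["camera_matrix"],float); T=np.array(cal["pose"],float)
    c=(np.atleast_2d(P)-T[:3,3])@T[:3,:3]; s=np.c_[c[:,0],-c[:,1]]/-c[:,2:]
    s=s*(1+cal["k1"]*(s**2).sum(1,keepdims=True))
    return np.round(s@np.diag([K[0,0],K[1,1]])+K[:2,2],1)
E
python3 - <<'E'
from h import *
for n in("top","side"):
    im=cams.camera(n); cv2.imwrite(f"pics/{n}0.png",im[:,:,::-1]); c=cams.calibration(n); print(n,c)
s=sensors.get_state(); print(s["time_s"],s["eef_pos"],s["tool_rot"],s["grip_width"],env.pinch_z)
E
```

```text
pics
top {'camera_matrix': array([[367.0656414 ,   0.        , 257.69797826],
       [  0.        , 367.0656414 , 195.35744288],
       [  0.        ,   0.        ,   1.        ]]), 'k1': 0.009305552968675523, 'pose': array([[-6.90583986e-03,  9.89956574e-01, -1.41203014e-01,
         3.82871885e+02],
       [-9.99975961e-01, -6.74871065e-03,  1.59163301e-03,
         2.80595464e+00],
       [ 6.22709276e-04,  1.41210611e-01,  9.89979381e-01,
         7.40766203e+02],
       [ 0.00000000e+00,  0.00000000e+00,  0.00000000e+00,
         1.00000000e+00]])}
side {'camera_matrix': array([[382.0250724 ,   0.        , 255.14741385],
       [  0.        , 382.0250724 , 195.37943672],
       [  0.        ,   0.        ,   1.        ]]), 'k1': -0.07353529805328463, 'pose': array([[ 9.43908513e-01,  1.95350263e-01, -2.66223580e-01,
         3.34245714e+02],
       [-3.30206620e-01,  5.59769386e-01, -7.60014357e-01,
        -5.00257088e+02],
       [ 5.54805420e-04,  8.05292810e-01,  5.92877039e-01,
         4.35134902e+02],
       [ 0.00000000e+00,  0.00000000e+00,  0.00000000e+00,
         1.00000000e+00]])}
0.1 [252.02086711 571.09512902 230.06891899] [-3.56007400e-04  2.06404006e-01  9.78466212e-01 -1.06365482e-03] 1.00210050449856 18.700000000000003
```

Run:
```python
import cv2
for n in("top","side"):
    im=cv2.imread(f"pics/{n}0.png"); cv2.imwrite(f"pics/{n}0b.png",cv2.resize(im,(800,600),interpolation=cv2.INTER_CUBIC))
```

```text
(no output)
```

View pics/top0b.png

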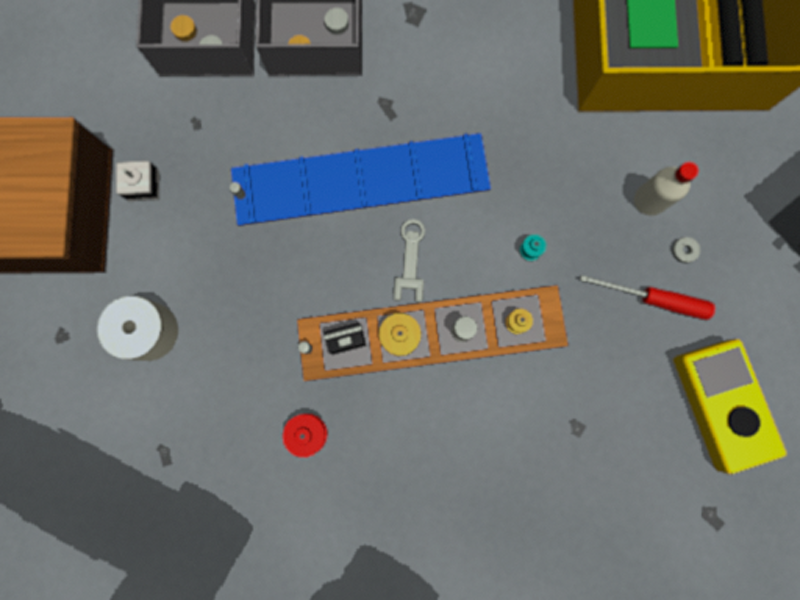

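View pics/side0b.png

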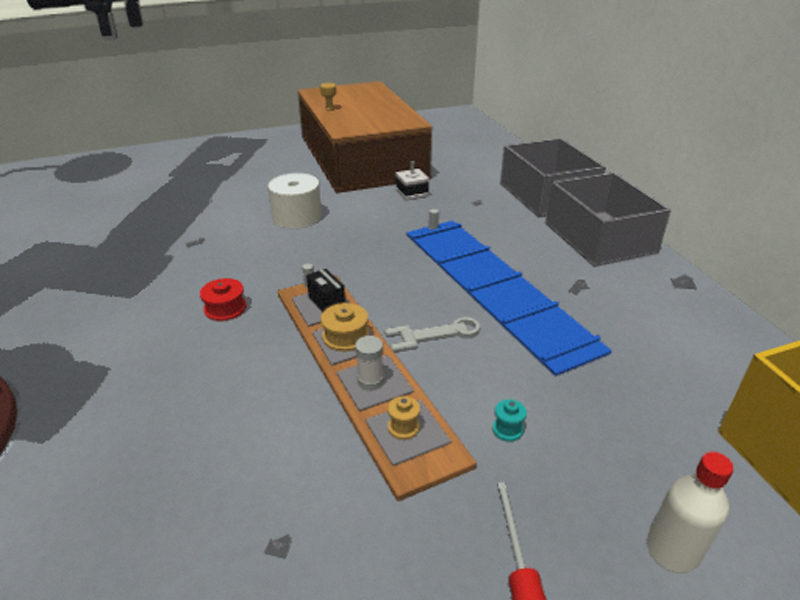

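The top view shows the board near the robot, with its post on the left. From the post, the row is reader, big pulley, fuse, small pulley. The tray lies beyond it, also with its post on the left. I'll enlarge both to measure them.

Run:
```python
import cv2
im=cv2.imread("pics/top0.png")
a=cv2.resize(im[175:250,185:372],None,fx=4.2,fy=4.2,interpolation=cv2.INTER_CUBIC)
b=cv2.resize(im[80:148,140:322],(a.shape[1],int(68*a.shape[1]/182)),interpolation=cv2.INTER_CUBIC)
print(a.shape,b.shape,a.shape[1]/182)
cv2.imwrite("pics/crop.png",cv2.vconcat([a,b]))
```

```text
(315, 785, 3) (293, 785, 3) 4.313186813186813
```

View pics/crop.png

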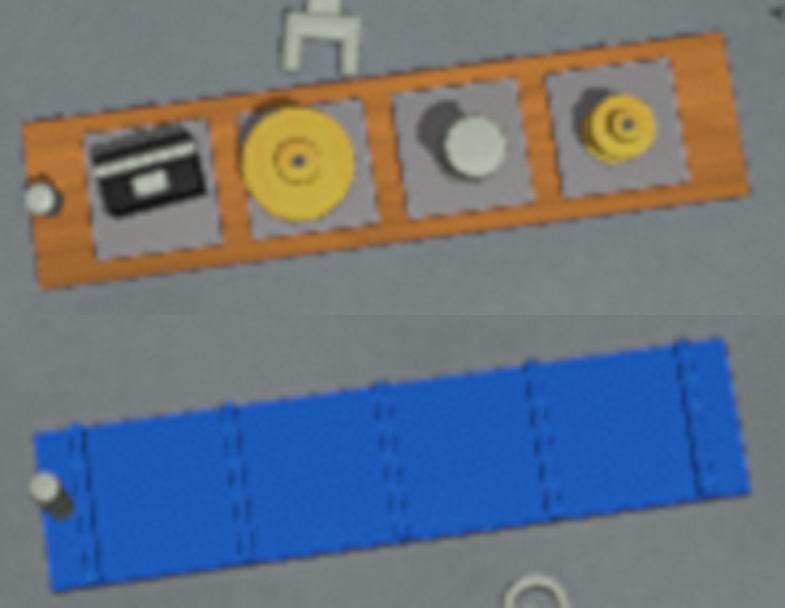

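```bash
cat >> h.py <<'E'
def fit(loc,w):
    loc=np.array(loc,float); w=np.array(w,float); a=loc-loc.mean(0); b=w-w.mean(0)
    th=np.arctan2((a[:,0]*b[:,1]-a[:,1]*b[:,0]).sum(),(a*b).sum()); R=np.array([[np.cos(th),-np.sin(th)],[np.sin(th),np.cos(th)]])
    t=w.mean(0)-R@loc.mean(0); return t,th,R,np.round(w-(loc@R.T+t),1)
E
python3 - <<'E'
from h import *
c=cams.calibration("top")
A=lambda p:(np.array(p)+.5)/4.2-.5+[185,175]
B=lambda p:(np.array(p)-[0,315]+.5)/4.313-.5+[140,80]
L=[[40,170],[40,-170],[-40,-170],[-40,170]]
w=ray2z(c,A([[22,122],[722,33],[749,192],[40,289]]),10); t,th,R,r=fit(L,w); print("board",t,th,r.tolist())
for n,p,z in(("reader top",[155,180],48),("big hub",[298,161],50),("fuse top",[475,147],64),("small hub",[627,125],50),("post",[41,198],40)):
    q=ray2z(c,A([p]),z)[0]; print(n,q,R.T@(q-t))
w=ray2z(c,B([[34,433],[724,338],[749,493],[54,592]]),6); t,th,R,r=fit(L,w); print("tray",t,th,r.tolist())
q=ray2z(c,B([[42,488]]),36)[0]; print("post",q,R.T@(q-t))
for y in(-111,-37,37,111): print(y,R@[0,y]+t)
for q in [c]: pass
s=sensors.get_state(); cw=cams.calibration("wrist"); print(s["eef_pos"],s["tool_rot"],cw)
E
```

```text
board [452.725 -35.075] 0.12460562751765218 [[-0.1, -0.9], [-1.5, 0.6], [1.3, 1.2], [0.3, -0.9]]
reader top [439.9  70.3] [  0.37080158 106.15193713]
big hub [447.9   5.9] [ 0.30492286 41.25697846]
fuse top [452.2 -72.2] [ -5.13495182 -36.7719121 ]
small hub [ 463.2 -142.5] [  -2.95736249 -107.89397693]
post [432.8 122.8] [-1.49270426e-01  1.59127304e+02]
tray [659.5    57.225] 0.13871722043094004 [[0.3, -0.4], [-0.3, 0.5], [0.0, 1.6], [0.0, -1.7]]
post [637.3 216.8] [7.81265894e-02 1.61111808e+02]
-111 [674.84827762 -52.70875448]
-37 [664.61609254  20.58041517]
37 [654.38390746  93.86958483]
111 [644.15172238 167.15875448]
[252.02086711 571.09512902 230.06891899] [-3.56007400e-04  2.06404006e-01  9.78466212e-01 -1.06365482e-03] {'camera_matrix': array([[336.02155009,   0.        , 256.68205479],
       [  0.        , 336.02155009, 192.15996022],
       [  0.        ,   0.        ,   1.        ]]), 'k1': -0.04777421607722136, 'pose': array([[ 4.04105210e-01, -8.72802697e-01, -2.73705008e-01,
         1.81543627e+02],
       [ 9.14708648e-01,  3.84718747e-01,  1.23691452e-01,
         6.02671046e+02],
       [-2.65878497e-03, -3.00344697e-01,  9.53827025e-01,
         3.73471481e+02],
       [ 0.00000000e+00,  0.00000000e+00,  0.00000000e+00,
         1.00000000e+00]])}
```

Request:
carry_out --pt "0.085 0 0 0 10" --pt "0.085 0 0 0 10" --pt "0.085 0 0 0 10" --pt "0.085 0 0 0 10" --pt "0.085 0 0 0 10" --pt "0.085 0 0 0 8.7" --pt "0.085 -0.0425 0.0159 -0.002 0" --pt "0.085 -0.0425 0.0159 -0.002 0" --pt "0.085 -0.0425 0.0159 -0.002 0" --pt "0.085 -0.0425 0.0159 -0.002 0" --pt "0.085 -0.0425 0.0159 -0.002 0" --pt "0.085 -0.0425 0.0159 -0.002 0" --pt "0.085 -0.0425 0.0159 -0.002 0" --pt "0.085 -0.0425 0.0159 -0.002 0" --pt "0.085 -0.0425 0.0159 -0.002 0" --pt "0.085 -0.0425 0.0159 -0.002 0" --pt "0.085 -0.0425 0.0159 -0.002 0" --pt "0.085 -0.0425 0.0159 -0.002 0" --pt "0.085 -0.0425 0.0159 -0.002 0" --pt "0.085 -0.0425 0.0159 -0.002 0"

```text
time_s: 2.6
eef_pos: [550.7, 9.4, 258.8]
tool_rot: [-0.0, 0.66, 0.752, -0.0]
contact_force: [0.4, -0.1, -0.2]
grip_width: 0.998
finger_force: 0.0
```

Run:
```python
from h import *
import pickle
cw=cams.calibration("wrist"); im=cams.camera("wrist"); pickle.dump(cw,open("cw.pkl","wb"))
cv2.imwrite("pics/w0.png",im[:,:,::-1]); cv2.imwrite("pics/w0b.png",cv2.resize(im[:,:,::-1],(800,600),interpolation=cv2.INTER_CUBIC))
print(cw["pose"],sensors.get_state()["eef_pos"])
```

```text
[[ 9.91547389e-01 -1.24063140e-01 -3.79751483e-02  5.40509663e+02]
 [ 1.29740497e-01  9.45643196e-01  2.98205213e-01  8.58653162e+01]
 [-1.08533435e-03 -3.00611515e-01  9.53746056e-01  4.02207300e+02]
 [ 0.00000000e+00  0.00000000e+00  0.00000000e+00  1.00000000e+00]] [553.37708767   4.36414297 259.29498179]
```

View pics/w0b.png

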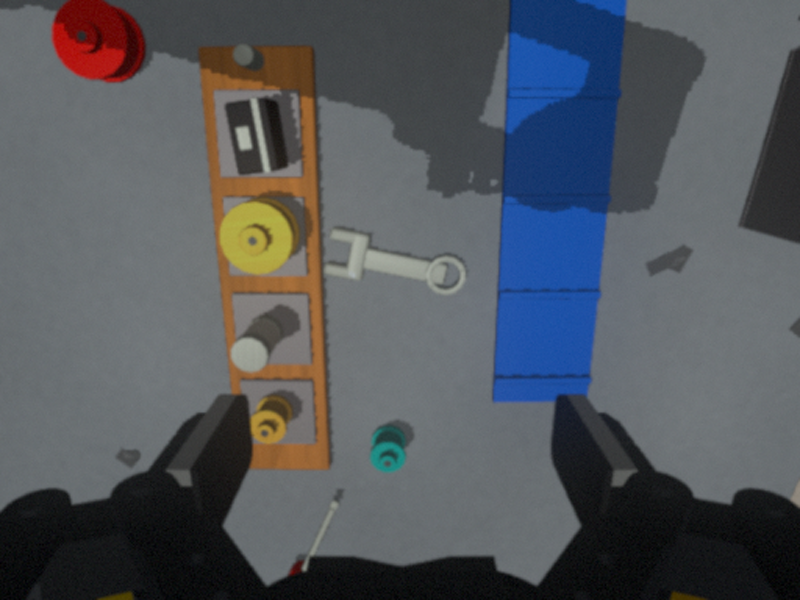

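Run:
```python
from h import *
im=cv2.imread("pics/w0.png"); cv2.imwrite("pics/w0c.png",cv2.vconcat([cv2.resize(im[20:125,120:215],(540,600),interpolation=cv2.INTER_CUBIC)]))
for i in range(5):
    print(sensors.get_state()["eef_pos"],sensors.get_state()["qpos"],cams.calibration("wrist")["pose"][:3,3])
```

```text
[553.37708767   4.36414297 259.29498179] [-0.11630265  0.04045453  1.75620876 -0.00489335  1.34175705 -0.24234516] [542.90125046  81.60100316 402.24225769]
[553.37708767   4.36414297 259.29498179] [-0.11630265  0.04045453  1.75620876 -0.00489335  1.34175705 -0.24234516] [542.90125046  81.60100316 402.24225769]
[553.37708767   4.36414297 259.29498179] [-0.11630265  0.04045453  1.75620876 -0.00489335  1.34175705 -0.24234516] [542.90125046  81.60100316 402.24225769]
[553.37708767   4.36414297 259.29498179] [-0.11630265  0.04045453  1.75620876 -0.00489335  1.34175705 -0.24234516] [542.90125046  81.60100316 402.24225769]
[553.37708767   4.36414297 259.29498179] [-0.11630265  0.04045453  1.75620876 -0.00489335  1.34175705 -0.24234516] [542.90125046  81.60100316 402.24225769]
```

View pics/w0c.png

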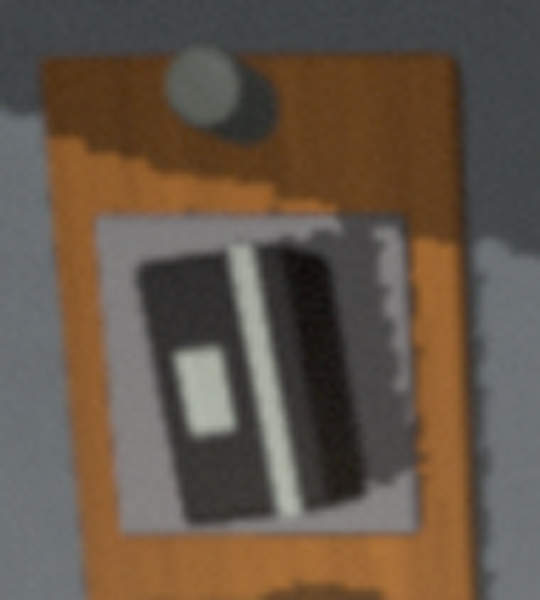

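Request:
carry_out --pt "0.085 0 0 0 0" --pt "0.085 0 0 0 0"

```text
time_s: 2.9
eef_pos: [549.8, 11.6, 258.7]
tool_rot: [-0.001, 0.659, 0.752, -0.0]
contact_force: [-0.2, 0.2, 0.1]
grip_width: 0.996
finger_force: 0.0
```

Run:
```python
from h import *
import pickle
s=sensors.get_state(); print(s["eef_pos"],s["tool_rot"],s["qpos"],s["joint_velocities"],cams.calibration("wrist")["pose"][:3,3])
c=pickle.load(open("cw.pkl","rb"))
C=lambda p:(np.array(p)+.5)/[5.684,5.714]-.5+[120,20]
V=lambda p:(np.array(p)+.5)/1.5625-.5
L=[[40,170],[40,-170],[-40,-170],[-40,170]]
w=ray2z(c,np.r_[C([[455,57]]),V([[330,468]]),C([[42,58]])],10); t,th,R,r=fit([L[0],L[1],L[3]],w); print("board",t,th,r.tolist())
q=ray2z(c,C([[137,270],[275,247],[318,508],[187,523]]),48); print("reader",q.tolist(),q.mean(0),R.T@(q.mean(0)-t))
t2,th2,_,r=fit([[-14,23],[14,23],[14,-23],[-14,-23]],q);print(t2,th2,r.tolist())
for n,p,z in(("big hub",[253,239],50),("fuse top",[250,354],64),("small hub",[266,432],50),("post",[243,54],40)):
    q=ray2z(c,V([p]),z)[0]; print(n,q,R.T@(q-t))
# tray: divider ends / corners
q=ray2z(c,V([[494,401],[589,402]]),6); print("tray -y corners",q)
t3,th3=np.array([659.5,57.2]),.1387
R3=np.array([[np.cos(th3),-np.sin(th3)],[np.sin(th3),np.cos(th3)]]); print((q-t3)@R3)
```

```text
[549.80222803  11.56400794 258.68090936] [-7.78255629e-04  6.59310636e-01  7.51870219e-01 -2.29280259e-04] [-1.06897241e-01  3.59905817e-02  1.76196978e+00  5.33970453e-04
  1.34516925e+00 -2.38009796e-01] [ 0.01563094 -0.0082899   0.00356916 -0.0039549  -0.00183061 -0.00109855] [539.63756035  87.91380183 402.13003523]
board [453.53021316 -35.65650021] 0.12548277700116475 [[-0.3, -1.2], [-0.4, 1.8], [0.7, -0.6]]
reader [[425.5, 90.7], [449.5, 97.5], [460.0, 53.9], [436.3, 48.3]] [442.825  72.6  ] [  2.92766276 108.74511583]
[442.825  72.6  ] 0.24570776575670103 [[1.8, -0.8], [-1.3, -0.8], [-2.0, 0.2], [1.5, 1.4]]
big hub [448.6   6.2] [ 0.34704841 42.14443224]
fuse top [453.8 -72.7] [ -4.36846653 -36.78600498]
small hub [ 465.1 -142.9] [  -1.94310613 -107.84828489]
post [433.2 123.2] [ -0.28888066 160.15187096]
tray -y corners [[ 645.4 -116.1]
 [ 726.1 -106.9]]
[[ -37.92430721 -169.6863192 ]
 [  43.27264822 -171.7319071 ]]
```

Request:
carry_out --pt "0.085 0 0 0 -6.6" --pt "0.085 0.0171 -0.0181 0.02 0" --pt "0.085 0.0171 -0.0181 0.02 0" --pt "0.085 0.0171 -0.0181 0.02 0" --pt "0.085 0.0171 -0.0181 0.02 0" --pt "0.085 0.0171 -0.0181 0.02 0" --pt "0.085 0 0 0.03 0" --pt "0.085 0 0 0.03 0" --pt "0.085 0 0 0.03 0" --pt "0.085 0 0 0.02 0" --pt "0.085 0 0 0.01 0" --pt "0.085 0 0 0 0" --pt "0.085 0 0 0 0" --pt "0.085 0 0 0.01 0" --pt "0.085 0 0 0.011 0" --pt "0.085 0 0 0 0"

```text
time_s: 4.9
eef_pos: [440.6, 71.6, 17.0]
tool_rot: [-0.001, 0.615, 0.788, -0.001]
contact_force: [0.4, 0.2, -0.0]
grip_width: 0.996
finger_force: 0.0
```

Run:
```python
from h import *
im=cams.camera("side")[:,:,::-1]; cv2.imwrite("pics/s1.png",cv2.resize(im[110:330,130:400],(736,600),interpolation=cv2.INTER_CUBIC))
```

```text
(no output)
```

View pics/s1.png

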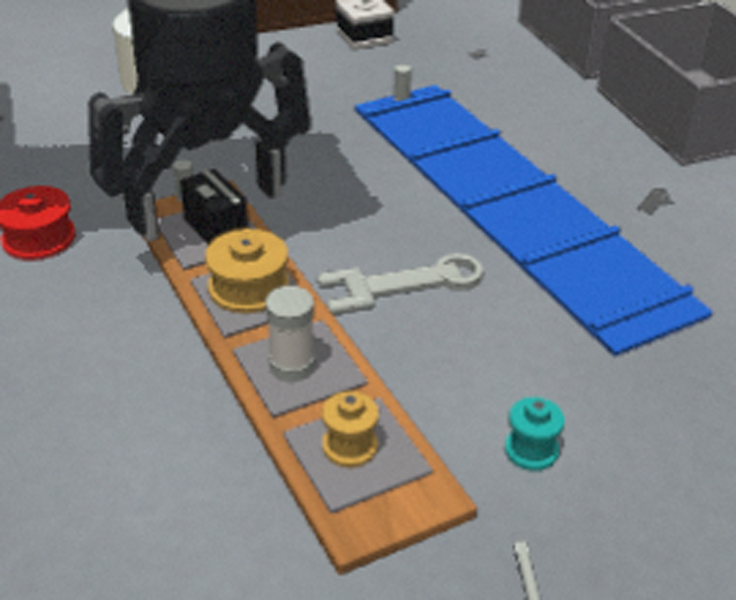

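The fingers stand on both sides of the reader (at about 145,215 and 270,185 in the crop) and touch nothing. I'll close the gripper and lift a little.

Request:
carry_out --pt "0.0 0 0 0 0" --pt "0.0 0 0 0 0" --pt "0.0 0 0 0 0" --pt "0.0 0 0 0 0" --pt "0.0 0 0 0 0" --pt "0.0 0 0 0 0" --pt "0.0 0 0 -0.005 0" --pt "0.0 0 0 -0.015 0" --pt "0.0 0 0 0 0" --newtons 40

```text
time_s: 6.08
eef_pos: [443.3, 71.8, 39.8]
tool_rot: [0.001, 0.615, 0.788, 0.001]
contact_force: [0.1, 0.6, 0.2]
grip_width: 0.319
finger_force: 39.8
```

Request:
carry_out --pt "0.0 0 0 -0.024 0" --pt "0.0 0 0 -0.024 0" --pt "0.0 0 0 -0.024 0" --pt "0.0 -0.0178 0.0197 0 0" --pt "0.0 -0.0178 0.0197 0 0" --pt "0.0 -0.0178 0.0197 0 0" --pt "0.0 -0.0178 0.0197 0 0" --pt "0.0 -0.0178 0.0197 0 0" --pt "0.0 -0.0178 0.0197 0 0" --pt "0.0 -0.0178 0.0197 0 0" --pt "0.0 -0.0178 0.0197 0 0" --pt "0.0 -0.0178 0.0197 0 0" --pt "0.0 -0.0178 0.0197 0 0" --pt "0.0 0 0 0 6.1" --pt "0.0 0 0 0.03 0" --pt "0.0 0 0 0.03 0" --pt "0.0 0 0 0.02 0" --pt "0.0 0 0 0 0" --pt "0.0 0 0 0 0" --pt "0.0 0 0 0.01 0"

```text
time_s: 8.57
eef_pos: [679.0, -53.5, 23.1]
tool_rot: [0.003, 0.656, 0.755, 0.002]
contact_force: [0.4, -0.4, -0.3]
grip_width: 0.319
finger_force: 39.8
```

Request:
carry_out --pt "0.0 0 0 0.004 0" --pt "0.0 0 0 0.003 0" --pt "0.0 0 0 0.002 0" --pt "0.0 0 0 0 0"

```text
time_s: 9.07
eef_pos: [676.2, -53.0, 11.1]
tool_rot: [-0.0, 0.656, 0.755, -0.0]
contact_force: [0.1, 0.2, -1.1]
grip_width: 0.323
finger_force: 39.8
```

Run:
```python
from h import *
im=cams.camera("side")[:,:,::-1]; cv2.imwrite("pics/s2.png",cv2.resize(im[110:330,130:400],(736,600),interpolation=cv2.INTER_CUBIC))
```

```text
(no output)
```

View pics/s2.png

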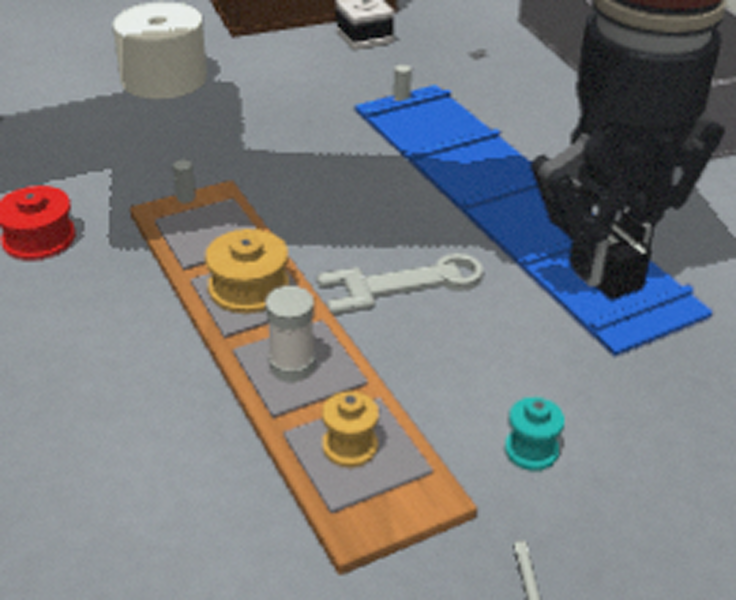

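The reader is in the last compartment, clear of the dividers. I'll release it and go to the big pulley.

Request:
carry_out --pt "0.04 0 0 0 0" --pt "0.07 0 0 0 0" --pt "0.07 0 0 -0.01 0" --pt "0.07 0 0 -0.03 0" --pt "0.07 0 0 -0.04 0" --pt "0.07 0.009 -0.0218 0 0" --pt "0.07 0.009 -0.0218 0 0" --pt "0.07 0.009 -0.0218 0 0" --pt "0.07 0.009 -0.0218 0 0" --pt "0.07 0.009 -0.0218 0 0" --pt "0.07 0.009 -0.0218 0 0" --pt "0.07 0.009 -0.0218 0 0" --pt "0.07 0.009 -0.0218 0 0" --pt "0.07 0.009 -0.0218 0 0" --pt "0.07 0.009 -0.0218 0 0" --pt "0.07 0 0 0 0" --pt "0.07 0 0 0.015 0" --pt "0.07 0 0 0.01 0" --pt "0.07 0 0 0 0" --pt "0.07 0 0 0 0"

```text
time_s: 11.62
eef_pos: [448.2, 5.7, 66.0]
tool_rot: [-0.0, 0.656, 0.755, -0.0]
contact_force: [0.8, -0.4, 0.9]
grip_width: 0.82
finger_force: 0.0
```

Run:
```python
from h import *
im=cams.camera("wrist")[:,:,::-1]; cv2.imwrite("pics/w2.png",im); c=cams.calibration("wrist")
t,th=np.array([660.5,57]),.1387; R=np.array([[np.cos(th),-np.sin(th)],[np.sin(th),np.cos(th)]])
for n,P in (("big hub",[448.3,6,50]),("fuse",[453,-72.5,64]),("TCP",[448.6,5.7,66])): print(n,proj(c,[P]))
```

```text
big hub [[257.4 240.6]]
fuse [[246.2 378. ]]
TCP [[257.9 255.9]]
```

View pics/w2.png

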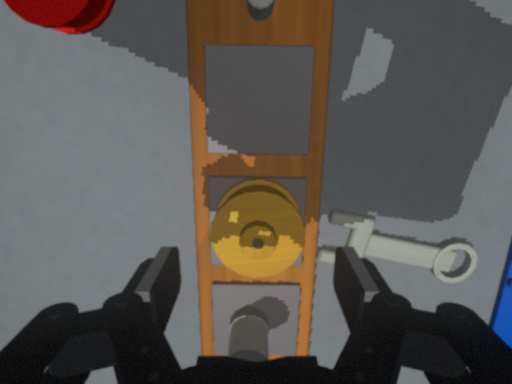

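The hub is at (258,242), 1 px from the prediction, and the fingers are symmetric about it. I'll descend and grip.

Request:
carry_out --pt "0.07 0 0 0.02 0" --pt "0.07 0 0 0.015 0" --pt "0.07 0 0 0.01 0" --pt "0.07 0 0 0.005 0" --pt "0.07 0 0 0.003 0" --pt "0.07 0 0 0 0" --pt "0.0 0 0 0 0" --pt "0.0 0 0 0 0" --pt "0.0 0 0 0 0" --pt "0.0 0 0 0 0" --pt "0.0 0 0 0 0" --pt "0.0 0 0 -0.005 0" --pt "0.0 0 0 -0.015 0" --pt "0.0 0 0 0 0" --newtons 50

```text
time_s: 13.42
eef_pos: [449.2, 5.7, 34.6]
tool_rot: [0.001, 0.656, 0.755, 0.001]
contact_force: [-0.3, -0.5, -2.4]
grip_width: 0.58
finger_force: 52.5
```

Request:
carry_out --pt "0.0 0 0 -0.02 0" --pt "0.0 0 0 -0.02 0" --pt "0.0 0 0 -0.02 0" --pt "0.0 -0.0016 0.0217 0 0" --pt "0.0 -0.0016 0.0217 0 0" --pt "0.0 -0.0016 0.0217 0 0" --pt "0.0 -0.0016 0.0217 0 0" --pt "0.0 -0.0016 0.0217 0 0" --pt "0.0 -0.0016 0.0217 0 0" --pt "0.0 -0.0016 0.0217 0 0" --pt "0.0 -0.0016 0.0217 0 0" --pt "0.0 -0.0016 0.0217 0 0" --pt "0.0 -0.0016 0.0217 0 0" --pt "0.0 0 0 0 0" --pt "0.0 0 0 0.03 0" --pt "0.0 0 0 0.03 0" --pt "0.0 0 0 0 0" --pt "0.0 0 0 0.015 0" --pt "0.0 0 0 0 0" --pt "0.0 0 0 0 0"

```text
time_s: 15.92
eef_pos: [665.7, 20.1, 19.2]
tool_rot: [0.001, 0.656, 0.755, 0.0]
contact_force: [0.4, -0.1, -2.9]
grip_width: 0.586
finger_force: 52.9
```

Request:
carry_out --pt "0.0 0 0 0.006 0" --pt "0.0 0 0 0.004 0" --pt "0.0 0 0 0.002 0" --pt "0.0 0 0 0 0" --pt "0.0 0 0 0 0"

```text
time_s: 16.55
eef_pos: [665.1, 20.1, 6.3]
tool_rot: [-0.0, 0.656, 0.755, -0.0]
contact_force: [-0.7, -0.3, -2.2]
grip_width: 0.587
finger_force: 53.0
```

Run:
```python
from h import *
im=cams.camera("side")[:,:,::-1]; cv2.imwrite("pics/s3.png",cv2.resize(im[110:330,130:400],(736,600),interpolation=cv2.INTER_CUBIC))
```

```text
(no output)
```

View pics/s3.png

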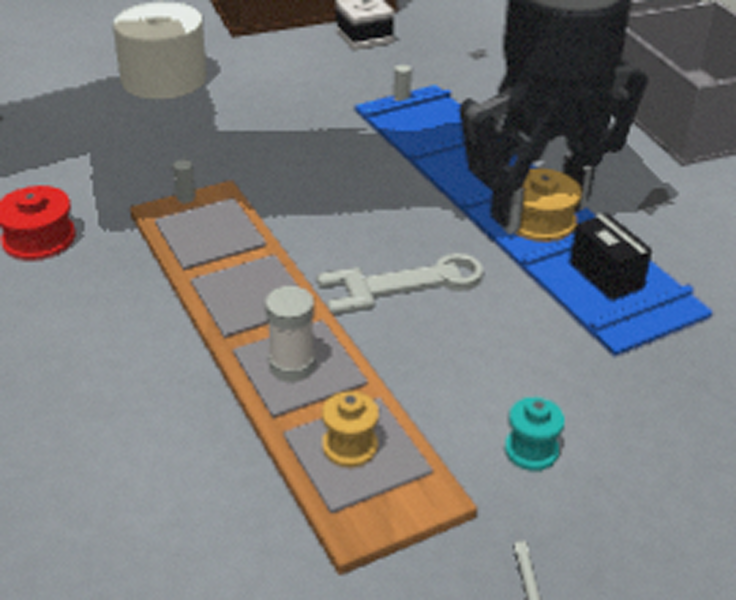

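The reader stands upright in its place and the big pulley hangs level just above the floor of its compartment. I'll lower it 1 mm, release it, and go on to the fuse.

Request:
carry_out --pt "0.0 0 0 0.001 0" --pt "0.06 0 0 0 0" --pt "0.08 0 0 0 0" --pt "0.08 0 0 -0.02 0" --pt "0.08 0 0 -0.03 0" --pt "0.08 0 0 -0.04 0" --pt "0.08 -0.0063 -0.0223 0 0" --pt "0.08 -0.0063 -0.0223 0 0" --pt "0.08 -0.0063 -0.0223 0 0" --pt "0.08 -0.0063 -0.0223 0 0" --pt "0.08 -0.0063 -0.0223 0 0" --pt "0.08 -0.0063 -0.0223 0 0" --pt "0.08 -0.0063 -0.0223 0 0" --pt "0.08 -0.0063 -0.0223 0 0" --pt "0.08 -0.0063 -0.0223 0 0" --pt "0.08 -0.0063 -0.0223 0 0" --pt "0.08 0 0 0 0" --pt "0.08 0 0 0 0" --pt "0.08 0 0 0.01 0" --pt "0.08 0 0 0.01 0"

```text
time_s: 19.1
eef_pos: [453.4, -73.0, 74.7]
tool_rot: [0.0, 0.656, 0.755, 0.0]
contact_force: [-0.1, 1.1, 0.1]
grip_width: 0.936
finger_force: 0.0
```

Request:
carry_out --pt "0.07 0 0 0.02 0" --pt "0.07 0 0 0.02 0" --pt "0.07 0 0 0.01 0" --pt "0.07 0 0 0.005 0" --pt "0.07 0 0 0 0" --pt "0.0 0 0 0 0" --pt "0.0 0 0 0 0" --pt "0.0 0 0 0 0" --pt "0.0 0 0 0 0" --pt "0.0 0 0 0 0" --pt "0.0 0 0 0 0" --pt "0.0 0 0 -0.005 0" --pt "0.0 0 0 -0.015 0" --pt "0.0 0 0 0 0" --newtons 40

```text
time_s: 20.85
eef_pos: [454.3, -73.6, 41.7]
tool_rot: [0.001, 0.656, 0.755, 0.001]
contact_force: [-0.8, -0.6, -0.7]
grip_width: 0.297
finger_force: 39.3
```

Request:
carry_out --pt "0.0 0 0 -0.02 0" --pt "0.0 0 0 -0.02 0" --pt "0.0 0 0 -0.02 0" --pt "0.0 0.0137 0.02235 0 0" --pt "0.0 0.0137 0.02235 0 0" --pt "0.0 0.0137 0.02235 0 0" --pt "0.0 0.0137 0.02235 0 0" --pt "0.0 0.0137 0.02235 0 0" --pt "0.0 0.0137 0.02235 0 0" --pt "0.0 0.0137 0.02235 0 0" --pt "0.0 0.0137 0.02235 0 0" --pt "0.0 0.0137 0.02235 0 0" --pt "0.0 0.0137 0.02235 0 0" --pt "0.0 0 0 0 0" --pt "0.0 0 0 0.03 0" --pt "0.0 0 0 0.03 0" --pt "0.0 0 0 0 0" --pt "0.0 0 0 0.015 0" --pt "0.0 0 0 0 0" --pt "0.0 0 0 0 0"

```text
time_s: 23.35
eef_pos: [655.9, 93.4, 26.2]
tool_rot: [0.001, 0.656, 0.755, 0.0]
contact_force: [-1.0, 0.2, -0.3]
grip_width: 0.293
finger_force: 39.5
```

Request:
carry_out --pt "0.0 0 0 0.007 0" --pt "0.0 0 0 0.004 0" --pt "0.0 0 0 0.0015 0" --pt "0.0 0 0 0 0" --pt "0.0 0 0 0 0"

```text
time_s: 23.98
eef_pos: [655.1, 93.5, 13.1]
tool_rot: [-0.0, 0.656, 0.755, -0.0]
contact_force: [-3.0, 1.0, 3.9]
grip_width: 0.303
finger_force: 39.6
```

Run:
```python
from h import *
im=cams.camera("side")[:,:,::-1]; cv2.imwrite("pics/s4.png",cv2.resize(im[110:330,130:400],(736,600),interpolation=cv2.INTER_CUBIC))
```

```text
(no output)
```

View pics/s4.png

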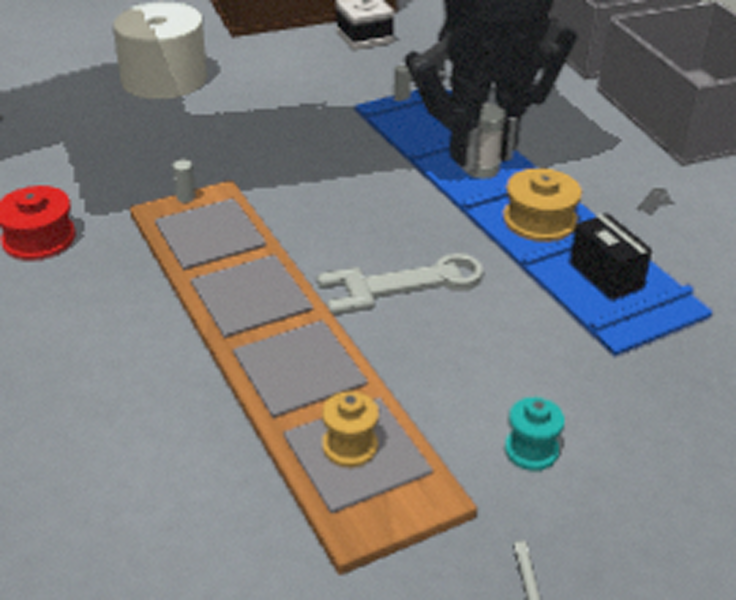

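The fuse has touched down and looks upright, allowing for the camera's perspective. I'll release it and go to the small brass pulley.

Request:
carry_out --pt "0.0 0 0 -0.0005 0" --pt "0.04 0 0 0 0" --pt "0.07 0 0 0 0" --pt "0.07 0 0 -0.02 0" --pt "0.07 0 0 -0.03 0" --pt "0.07 0 0 -0.04 0" --pt "0.07 -0.0208 -0.0222 0 0" --pt "0.07 -0.0208 -0.0222 0 0" --pt "0.07 -0.0208 -0.0222 0 0" --pt "0.07 -0.0208 -0.0222 0 0" --pt "0.07 -0.0208 -0.0222 0 0" --pt "0.07 -0.0208 -0.0222 0 0" --pt "0.07 -0.0208 -0.0222 0 0" --pt "0.07 -0.0208 -0.0222 0 0" --pt "0.07 -0.0208 -0.0222 0 0" --pt "0.07 -0.0208 -0.0222 0 0" --pt "0.07 0 0 0 0" --pt "0.07 0 0 0 0" --pt "0.07 0 0 0.02 0" --pt "0.07 0 0 0.02 0"

```text
time_s: 26.52
eef_pos: [465.9, -142.8, 63.8]
tool_rot: [0.001, 0.656, 0.755, 0.0]
contact_force: [0.4, -0.1, -0.3]
grip_width: 0.819
finger_force: 0.0
```

Request:
carry_out --pt "0.07 0 0 0.02 0" --pt "0.07 0 0 0.015 0" --pt "0.07 0 0 0.007 0" --pt "0.07 0 0 0.005 0" --pt "0.07 0 0 0 0" --pt "0.0 0 0 0 0" --pt "0.0 0 0 0 0" --pt "0.0 0 0 0 0" --pt "0.0 0 0 0 0" --pt "0.0 0 0 0 0" --pt "0.0 0 0 0 0" --pt "0.0 0 0 -0.005 0" --pt "0.0 0 0 -0.015 0" --pt "0.0 0 0 0 0"

```text
time_s: 28.28
eef_pos: [465.7, -143.9, 37.9]
tool_rot: [0.002, 0.656, 0.755, 0.0]
contact_force: [-0.7, -0.5, -0.8]
grip_width: 0.327
finger_force: 39.5
```

Request:
carry_out --pt "0.0 0 0 -0.035 0" --pt "0.0 0 0 -0.035 0" --pt "0.0 0.0235 0.0185 0 0" --pt "0.0 0.0235 0.0185 0 0" --pt "0.0 0.0235 0.0185 0 0" --pt "0.0 0.0235 0.0185 0 0" --pt "0.0 0.0235 0.0185 0 0" --pt "0.0 0.0235 0.0185 0 0" --pt "0.0 0.0235 0.0185 0 0" --pt "0.0 0.0235 0.0185 0 0" --pt "0.0 0.0235 0.0185 0 0" --pt "0.0 0.0235 0.0185 0 0" --pt "0.0 0.0235 0.0185 0 0" --pt "0.0 0.0235 0.0185 0 0" --pt "0.0 0 0 0 0" --pt "0.0 0 0 0.03 0" --pt "0.0 0 0 0.03 0" --pt "0.0 0 0 0.02 0" --pt "0.0 0 0 0 0" --pt "0.0 0 0 0 0"

```text
time_s: 30.78
eef_pos: [645.9, 166.6, 27.4]
tool_rot: [0.001, 0.656, 0.755, 0.001]
contact_force: [0.5, -0.0, -0.3]
grip_width: 0.331
finger_force: 39.8
```

Request:
carry_out --pt "0.0 0 0 0.01 0" --pt "0.0 0 0 0.005 0" --pt "0.0 0 0 0.0025 0" --pt "0.0 0 0 0 0" --pt "0.0 0 0 0 0"

```text
time_s: 31.4
eef_pos: [644.9, 166.8, 9.1]
tool_rot: [-0.0, 0.656, 0.755, -0.0]
contact_force: [-1.7, -0.2, 2.1]
grip_width: 0.326
finger_force: 40.0
```

Touched down. I'll release, rise and back off so the top camera has a clear view.

Request:
carry_out --pt "0.04 0 0 0 0" --pt "0.07 0 0 0 0" --pt "0.07 0 0 -0.02 0" --pt "0.07 0 0 -0.03 0" --pt "0.07 0 0 -0.05 0" --pt "0.07 0 0 -0.05 0" --pt "0.07 0.01 -0.04 0 0" --pt "0.07 0.01 -0.04 0 0" --pt "0.07 0.01 -0.04 0 0" --pt "0.07 0.01 -0.04 0 0" --pt "0.07 0.01 -0.04 0 0" --pt "0.07 0.01 -0.04 0 0" --pt "0.07 0 0 0 0" --pt "0.07 0 0 0 0"

```text
time_s: 33.15
eef_pos: [400.5, 193.2, 160.3]
tool_rot: [0.001, 0.656, 0.755, 0.002]
contact_force: [0.0, 0.4, 0.3]
grip_width: 0.82
finger_force: 0.0
```

Run:
```python
from h import *
im=cams.camera("top")[:,:,::-1]; s=cams.camera("side")[:,:,::-1]
a=cv2.resize(im[80:148,140:322],(785,293),interpolation=cv2.INTER_CUBIC)
b=cv2.resize(s[110:240,240:400],(369,300),interpolation=cv2.INTER_CUBIC)
b=cv2.copyMakeBorder(b,0,0,0,785-369,cv2.BORDER_CONSTANT)
cv2.imwrite("pics/f.png",cv2.vconcat([a,b]))
```

```text
(no output)
```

View pics/f.png

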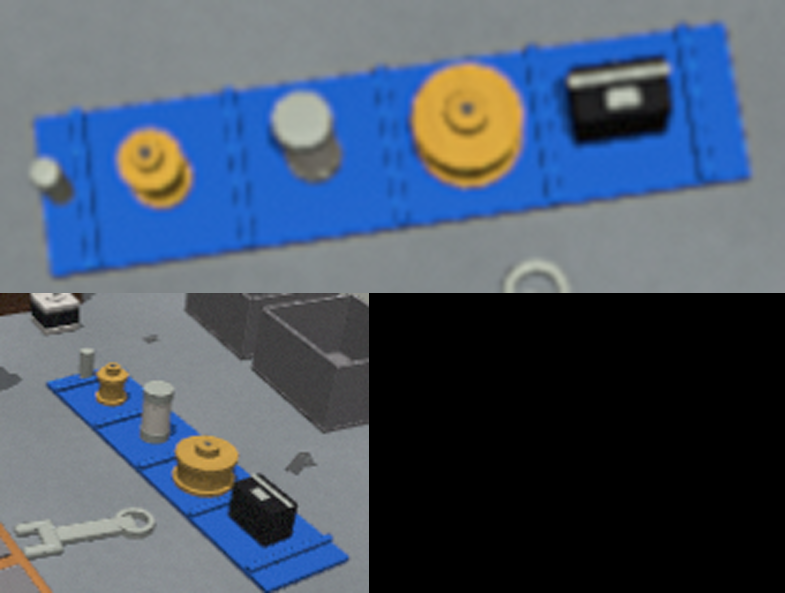

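All four stand upright in reverse order: hub tops at (146,153) for the small pulley and (465,110) for the big one, fuse top at (302,120), reader top at about (619,97). I'll check the centring in numbers and then hand in.

Run:
```python
from h import *
c=cams.calibration("top"); B=lambda p:(np.array(p)+.5)/4.313-.5+[140,80]
t,th=np.array([659.5,57.2]),.1387; R=np.array([[np.cos(th),-np.sin(th)],[np.sin(th),np.cos(th)]])
ok=True
for n,p,z,y in(("small",[146,153],42,111),("fuse",[302,120],56,37),("big",[465,110],42,-37),("reader",[619,97],40,-111)):
    q=R.T@(ray2z(c,B([p]),z)[0]-t)-[0,y]; print(n,q); ok&=bool((abs(q)<8).all())
if ok: print(job.sign_off())
```

```text
small [0.30844294 0.42744214]
fuse [-0.03460064  0.36360265]
big [-0.36381864  0.39880281]
reader [-3.69865946  2.7720003 ]
the job is handed in; nothing more can be done
None
```

All four parts stand upright in the blue tray in reverse order, each within about 5 mm of its compartment's middle by the top camera, and the job was handed in after about 33 s.

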